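# Close the toggle clamp on the injector

### The job

Two identical red-handled toggle clamps stand on the bench, and one of them has a fuel injector lying in its nest. Push that clamp's red handle over, away from the nest, until it snaps down and its arm holds the injector. Leave the clamp with the empty nest open, and leave the injector lying in its nest.

Things in the scene. Friction and masses are not known exactly. Their poses are not given: they have to be found in the camera images.
- clamp_work: Toggle clamp station whose nest holds the injector: fixed grey base 160 x 92 x 10 mm, blue nest at its -x end (centre x = -50 mm, floor z = 16 mm), red-handled lever behind. Origin: centre of the base's underside, on the bench; z up; +x runs from nest to handle, the way the handle is pushed to close. Between nest and handle the raised clamping arm stands up to z = 87 mm until the handle goes over.
- clamp_work_handle (a joint): Its handle, rad: 0 open (leans 25 deg to the nest), 1.13 closed (40 deg the other way). Past dead centre (upright, 0.44) it falls shut by itself, short of it back open; 2 to 3 N moves it. Pivot along the station's y at x = 37, z = 45 mm. Red grip 21 mm thick, 36 to 98 mm from the pivot; open, its tip is at x = -4, z = 134 mm; at z = 105 mm its nest-side surface is at x = -3 mm open, 73 mm closed.
- clamp_spare_handle (a joint): Handle of the second, identical station beside it, whose nest is empty; rad, same meaning. It starts open (0) and is to stay open.
- injector_center (a point): Centre of the injector, a small silver cylinder with a black connector, 64 x 36 x 17 mm, lying loose in the nest of the clamp to be closed, long axis along the station's y. The point is half-way up, 8.5 mm above the nest's floor.

How it is judged:
By the outcome, as a careful person would: the job done as asked, in the order asked, and still so for the second after the job is handed in, with the robot touching nothing.
It also fails if it takes over 26 s, if anything falls off the work surface, if the arm or the gripper's body presses on something with over 40 N, if the wrist force passes 120 N, or if a joint passes its speed limit or range.

### The arm

A 6-joint arm with a two-finger parallel gripper is mounted at the origin on a cart in front of the work surface, level with it; the furniture and walls round the work are solid. World frame = base frame: x ahead of the robot, y to its left, z up, the work surface at z = 0. Lengths are in m, angles in degrees, forces in N, time in s.
With the tool pointing down it reaches from about 0.375 to 0.9 m from the base axis. Payload 3.1 kg.
Tool frame: the origin (TCP) lies midway between the tips of the shut fingers; the grasp point (between the pads) lies bot.hold_point_z behind it (bot.hold_point_z is the distance from the TCP to the grasp point, in m); z points along the fingers, y is the direction in which the jaws open and shut (so a half turn about z gives the same grasp; the last joint's range is limited). The gripper opens to 87 mm and grips with 3 to 60 N. Pads are 19 mm wide; open, the fingers measure 117 mm over their backs; the gripper's body (75 mm by 190 mm) begins 51 mm behind the grasp point.
Start: joints at [-73.31, 30.224, 82.088, -0, 67.689, -10.227], TCP at [0.283, -0.557, 0.223] pointing down, gripper open.
Joint ranges: [-176.69, 176.69], [-43.24, 126.21], [12.49, 139.97], [-82, 262], [0, 151.66], [-163.58, 163.58]. Speed limits (degrees/s): [159.86, 159.86, 180, 180, 180, 180].

### API

Orientations are given as a 3x3 rotation matrix whose columns are the frame's x, y, z axes.
In Python, from rig import bot, vision gives the robot as it stands.
- The arm moves only by the shell command python3 -m inch 'ROWS'. ROWS is JSON, a list of rows, each a list of 5 numbers: the finger opening in mm, from 0 to 87, then the shift along the tool's x, y, z in mm, then the turn about the tool's z in rad. In form: [[hand, dx, dy, dz, roll], ...]. A call has 1 to 8 rows; each row is the pose to reach, as a shift and turn from the pose measured when the call began, along the tool's axes at that moment; what a row does not reach only later rows make up. A row lasts 1/10 s, in which the tool goes at most 50 mm and 8.59 degrees, less where a joint would pass 70% of its speed; a pose out of reach is approached as far as the arm can. A call with a gripper value outside its range is refused whole. The fingers move at their own pace and stop on an object; the grip force is fixed at half the most. Time passes only in rows, so rows that repeat a pose let the fingers close. It gives the time, the measured TCP pose, the force and the opening at its end, in the units of the state.
- bot.read_state(): the state, without advancing time (a new reading comes with each control period).
- vision.capture(name): name is "scene" or "top"; returns (picture, depth): 420x560x3 uint8, red, green, blue; 420x560 float32, m along the optical axis (not along the pixel's ray), 0 where there is no reading.
- vision.camera_model(name): a dict with "intrinsics" (3x3 intrinsics, pixels), "camera_from_world" (4x4, takes a point from world to camera coordinates). Camera axes: x right, y down, z forward; pixel columns grow to the right and rows downward; lengths in m; the calibration is good to about 2 mm. A picture is of the moment at which its call begins. camera_model takes no time and is no camera call.
- bot.hand_in(): hands the job in, once; it reports no verdict.
The state is a dict: "time_s": time; "joint_positions": joint angles; "qvel": joint speeds; "tau": joint torques, N m; "position": TCP position; "tcp_rot": TCP orientation; "force": force on the tool from outside, world axes, zero at the start; "moment": the same for the moment, N m; "opening": opening from 0.0 (shut) to 1.0 (fully open).
Only numpy, scipy, OpenCV 4.12 (cv2) and the standard library are available. Lean on these libraries where they do the work, as an engineer would, in place of code of your own. Each camera call takes 0.05 s, during which the arm holds its last target. There are 200 camera calls.

## Working session

There is one attempt and no reset: what is moved stays moved. The work goes in short steps, Python scripts to look and compute and a shell command to move; the robot and the scene stay as the last step left them, time stands still between calls to the robot, and variables do not carry over. Pictures are saved under pics/ and viewed, about 8 in all and at most 12, crops included, and the job is handed in when it is done.

```bash
mkdir -p pics
python3 - <<'E'
from rig import bot, vision
import cv2,numpy as np
for n in("scene","top"):
    p,d=vision.capture(n); cv2.imwrite(f"pics/{n}0.png",p[:,:,::-1]); np.save(f"pics/{n}0.npy",d)
    m=vision.camera_model(n);print(np.round(m["intrinsics"],1).tolist(),np.round(m["camera_from_world"],3).tolist())
s=bot.read_state();print(s["time_s"],s["position"],s["tcp_rot"],bot.hold_point_z)
E
```

```text
[[443.9, 0.0, 280.2], [0.0, 443.9, 201.9], [0.0, 0.0, 1.0]] [[-0.736, -0.676, -0.018, 0.377], [-0.357, 0.411, -0.839, 0.22], [0.575, -0.611, -0.544, 0.59], [0.0, 0.0, 0.0, 1.0]]
[[385.8, 0.0, 276.7], [0.0, 385.8, 210.3], [0.0, 0.0, 1.0]] [[-0.005, -1.0, -0.022, 0.003], [-0.997, 0.007, -0.073, 0.492], [0.073, 0.021, -0.997, 0.886], [0.0, 0.0, 0.0, 1.0]]
0.1 [ 0.28280989 -0.55664042  0.22169299] [[ 8.91648586e-01  4.52727877e-01 -5.17699325e-04]
 [ 4.52728036e-01 -8.91646842e-01  1.79839510e-03]
 [ 3.52578628e-04 -1.83791345e-03 -9.99998249e-01]] 0.0187
```

View pics/scene0.png

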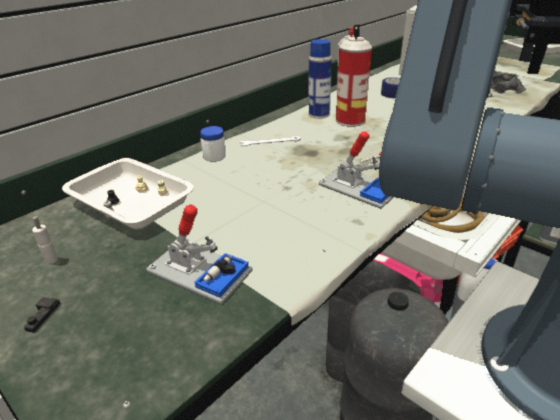

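View pics/top0.png

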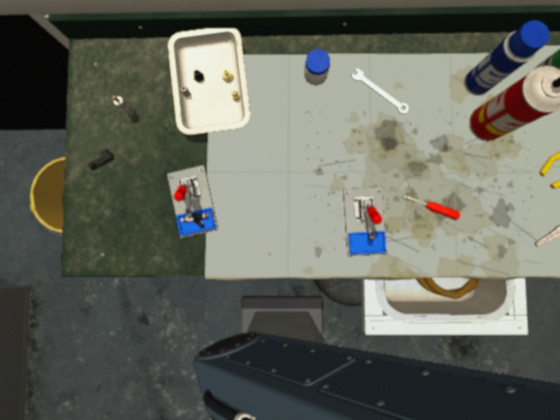

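The scene and top views agree: the clamp with the injector is the left one in the top view (base about px 192,203, nest at 195,222, red handle at 182,190). The right one (366,222) has an empty nest and is the spare.

```bash
cat > h.py <<'E'
import cv2,numpy as np
from rig import vision
def ray(n,uv,z):
    m=vision.camera_model(n);K=m["intrinsics"];T=m["camera_from_world"];R=T[:3,:3]
    c=-R.T@T[:3,3];d=R.T@np.linalg.inv(K)@np.array([uv[0],uv[1],1.]);return c+d*(z-c[2])/d[2]
def pts(n,d,mask):
    m=vision.camera_model(n);v,u=np.where(mask&(d>0));z=d[v,u]
    c=np.linalg.inv(m["intrinsics"])@np.stack([u*z,v*z,z]);T=m["camera_from_world"]
    return (T[:3,:3].T@(c-T[:3,3:])).T
E
python3 - <<'E'
from h import *
for n in("top","scene"):
    p=cv2.imread(f"pics/{n}0.png");d=np.load(f"pics/{n}0.npy");h=cv2.cvtColor(p,cv2.COLOR_BGR2HSV)
    blue=cv2.inRange(h,(105,150,80),(125,255,255))>0;red=(cv2.inRange(h,(0,170,90),(8,255,255))|cv2.inRange(h,(172,170,90),(180,255,255)))>0
    boxes={"top":{"work":(160,160,225,245),"spare":(335,180,395,265)},"scene":{"work":(140,200,260,300),"spare":(315,125,385,210)}}[n]
    for k,(a,b,c,e) in boxes.items():
        w=np.zeros_like(blue);w[b:e,a:c]=1
        r=pts(n,d,red&w);bl=pts(n,d,blue&w)
        print(n,k,"red",len(r),r.mean(0).round(3),r.min(0).round(3),r.max(0).round(3),"blue",np.median(bl,0).round(3),bl.max(0).round(3))
        if n=="top":
            q=cv2.minAreaRect(np.argwhere(blue&w)[:,::-1].astype(np.float32));bp=cv2.boxPoints(q)
            print(" nest corners",[ray(n,x,.022).round(3).tolist() for x in bp],"c",ray(n,q[0],.022).round(3))
            P=pts(n,d,(w>0));P=P[(P[:,2]>.006)&(P[:,2]<.12)]
            q=cv2.minAreaRect(P[:,:2].astype(np.float32)*1000);print(" base rect",q)
            t=P[P[:,2]>.05];print(" high pts",t.min(0).round(3),t.max(0).round(3))
E
```

```text
top work red 124 [0.522 0.2   0.122] [0.506 0.192 0.085] [0.541 0.21  0.138] blue [0.461 0.192 0.017] [0.498 0.242 0.029]
 nest corners [[0.48, 0.239, 0.022], [0.5, 0.155, 0.022], [0.452, 0.144, 0.022], [0.433, 0.227, 0.022]] c [0.466 0.191 0.022]
 base rect ((516.3841552734375, 199.11672973632812), (160.2161102294922, 98.75615692138672), 12.79382610321045)
 high pts [0.472 0.188 0.05 ] [0.562 0.226 0.12 ]
top spare red 151 [ 0.473 -0.203  0.121] [ 0.456 -0.215  0.089] [ 0.492 -0.195  0.138] blue [ 0.414 -0.207  0.017] [ 0.44  -0.167  0.07 ]
 nest corners [[0.438, -0.166, 0.022], [0.442, -0.249, 0.022], [0.394, -0.25, 0.022], [0.389, -0.168, 0.022]] c [ 0.416 -0.208  0.022]
 base rect ((467.34814453125, -206.05398559570312), (191.26368713378906, 92.9216537475586), 3.024909496307373)
 high pts [ 0.422 -0.217  0.05 ] [ 0.511 -0.19   0.12 ]
scene work red 302 [0.516 0.21  0.112] [0.501 0.198 0.08 ] [0.534 0.218 0.136] blue [0.456 0.204 0.017] [0.495 0.237 0.03 ]
scene spare red 191 [ 0.47  -0.198  0.11 ] [ 0.454 -0.206  0.079] [ 0.489 -0.193  0.136] blue [ 0.42  -0.187  0.017] [ 0.438 -0.164  0.026]
```

Work station: centre ≈ (0.516, 0.199), +x axis at about 13°. The nest centre checks to 3 mm, and the red grip and the 160 mm base length match the given sizes. First I bring the shut fingers over at z≈0.22, via a point further out from the base.

```bash
python3 -m inch '[[0,265,-154,0,0.12],[0,265,-154,0,0.24],[0,265,-154,0,0.24],[0,265,-154,0,0.24],[0,265,-154,0,0.24],[0,265,-154,0,0.24],[0,265,-154,0,0.24]]'
python3 - <<'E'
from rig import bot
import numpy as np
s=bot.read_state();R=s["tcp_rot"];p=s["position"]
print(p,R.round(3).tolist(),s["opening"],(R.T@(np.array([.477,.190,.22])-p)*1000).round(1))
E
```

```text
time_s: 0.8
position: [0.4508, -0.2939, 0.2217]
tcp_rot: [[0.972, 0.233, -0.001], [0.233, -0.972, 0.005], [-0.0, -0.005, -1.0]]
force: [-0.8, -0.8, -0.2]
opening: 0.449
[ 0.45082743 -0.29392002  0.22166548] [[0.972, 0.233, -0.001], [0.233, -0.972, 0.005], [-0.0, -0.005, -1.0]] 0.4489358393390942 [ 138.4 -464.4    4.1]
```

```bash
python3 -m inch '[[0,138,-464,0,0],[0,138,-464,0,0],[0,138,-464,0,0],[0,138,-464,0,0],[0,138,-464,0,0],[0,138,-464,0,0],[0,138,-464,0,0],[0,138,-464,0,0]]'; python3 -m inch '[[0,34,-113,0,0],[0,34,-113,0,0],[0,34,-113,0,0],[0,34,-113,0,0]]'
python3 - <<'E'
from rig import bot,vision
import numpy as np,cv2
s=bot.read_state();R=s["tcp_rot"];p=s["position"]
print(s["time_s"],p,R.round(3).tolist(),s["opening"],(R.T@(np.array([.477,.190,.103])-p)*1000).round(1))
p,d=vision.capture("scene");cv2.imwrite("pics/s1.png",cv2.resize(p[130:330,90:330,::-1],None,fx=3,fy=3))
E
```

```text
time_s: 1.6
position: [0.4717, 0.1013, 0.2237]
tcp_rot: [[0.973, 0.233, -0.001], [0.233, -0.973, 0.005], [-0.0, -0.005, -1.0]]
force: [0.9, -0.6, 0.0]
opening: 0.004
time_s: 2.0
position: [0.4785, 0.2214, 0.224]
tcp_rot: [[0.972, 0.237, -0.001], [0.237, -0.972, 0.005], [0.0, -0.005, -1.0]]
force: [-1.0, 1.0, -0.1]
opening: 0.006
2.0 [0.47850522 0.22135493 0.22400516] [[0.972, 0.237, -0.001], [0.237, -0.972, 0.005], [0.0, -0.005, -1.0]] 0.005794245162546291 [ -8.9  30.7 120.8]
```

View pics/s1.png

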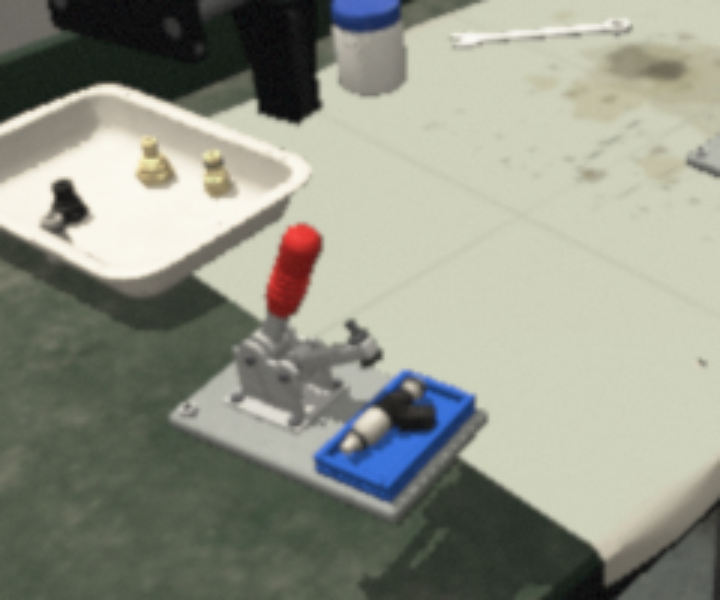

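The crop shows the work clamp open: red grip at (293,265), raised arm at (350,345), injector in the blue nest at (390,415). The shut fingers are at (285,100), clear and above it. They sit about 30 mm too far to +y, so I correct that and then descend on the nest side of the grip.

```bash
python3 -m inch '[[0,-9,31,20,0],[0,-9,31,20,0],[0,-9,31,60,0],[0,-9,31,90,0],[0,-9,31,120,0],[0,-9,31,120,0],[0,-9,31,120,0]]'
python3 - <<'E'
from rig import bot,vision
import numpy as np,cv2
s=bot.read_state();p=s["position"];a=np.radians(13.2);x=np.array([np.cos(a),np.sin(a)]);y=np.array([-x[1],x[0]])
q=p[:2]-[.516,.199];print(s["time_s"],"station x,y mm",q@x*1e3,q@y*1e3,p[2],s["force"])
p,d=vision.capture("scene");cv2.imwrite("pics/s2.png",cv2.resize(p[130:330,90:330,::-1],None,fx=3,fy=3))
E
```

```text
time_s: 2.75
position: [0.4769, 0.187, 0.1039]
tcp_rot: [[0.972, 0.234, -0.003], [0.234, -0.972, 0.004], [-0.002, -0.004, -1.0]]
force: [0.0, -0.3, -0.1]
opening: 0.006
2.75 station x,y mm -40.85029361619101 -2.73950147857543 0.10392830968422699 [ 0.02489437 -0.25166208 -0.05332629]
```

View pics/s2.png

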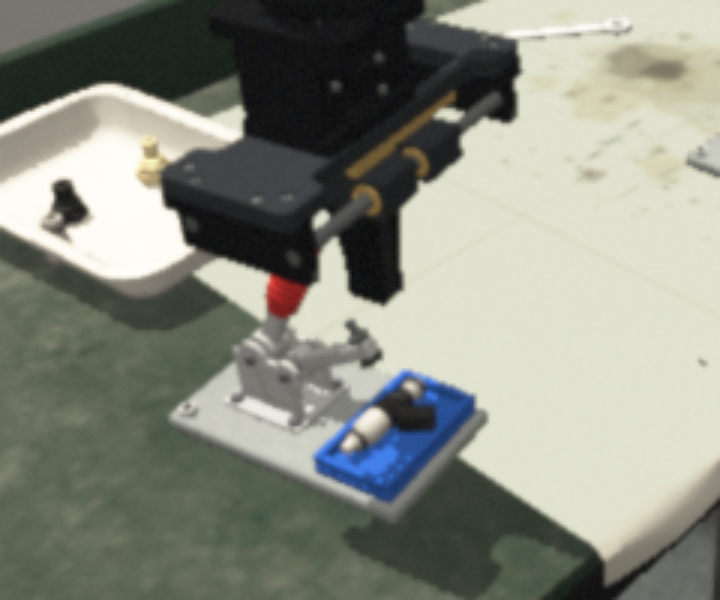

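The fingertips at (375,290) hang between the nest and the grip at z=104 mm, above the raised arm and touching nothing. Now I push along +x past dead centre.

```bash
python3 -m inch '[[0,15,-3,0,0],[0,27,-3,0,0],[0,38,-3,0,0],[0,49,-3,0,0],[0,60,-3,0,0],[0,71,-3,0,0],[0,82,-3,0,0],[0,85,-3,0,0]]'
python3 - <<'E'
from rig import bot,vision
import numpy as np,cv2
s=bot.read_state();print(s["time_s"],s["position"],s["force"])
p,d=vision.capture("scene");cv2.imwrite("pics/s3.png",cv2.resize(p[130:330,90:330,::-1],None,fx=3,fy=3))
E
```

```text
time_s: 3.6
position: [0.5619, 0.2105, 0.1049]
tcp_rot: [[0.972, 0.234, 0.002], [0.234, -0.972, 0.005], [0.003, -0.004, -1.0]]
force: [0.1, -0.6, 0.8]
opening: 0.008
3.6 [0.56188297 0.21050368 0.10488223] [ 0.13488909 -0.6332786   0.75737831]
```

View pics/s3.png

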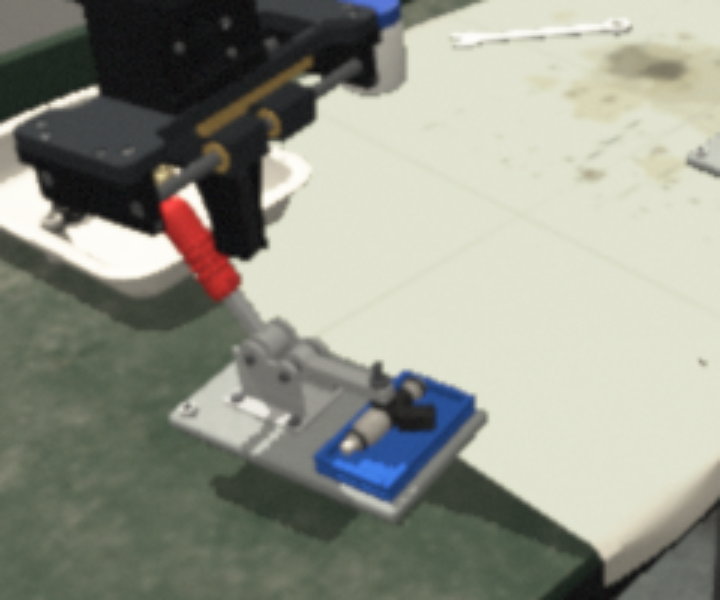

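The handle has snapped over: the grip now leans away at (200,250) and the arm lies on the injector at (380,385), with almost no force on the tool. I back off slightly, rise, and check.

```bash
python3 -m inch '[[0,-5,0,-20,0],[0,-5,0,-60,0],[0,-5,0,-110,0],[0,-5,60,-130,0],[0,-5,110,-130,0],[0,-5,150,-130,0],[0,-5,150,-130,0],[0,-5,150,-130,0]]'
python3 - <<'E'
from h import *
from rig import bot
p0,d=vision.capture("scene");a=cv2.resize(p0[130:330,90:330,::-1],None,fx=2.3,fy=2.3)
p=p0[:,:,::-1].copy();h=cv2.cvtColor(p,cv2.COLOR_BGR2HSV)
red=(cv2.inRange(h,(0,170,90),(8,255,255))|cv2.inRange(h,(172,170,90),(180,255,255)))>0
for k,(x0,y0,x1,y1) in {"work":(130,180,260,300),"spare":(315,125,385,210)}.items():
    w=np.zeros_like(red);w[y0:y1,x0:x1]=1;P=pts("scene",d,red&w)
    if len(P): print(k,len(P),P.mean(0).round(3),P.min(0).round(3),P.max(0).round(3),"axis",np.linalg.svd(P-P.mean(0),full_matrices=False)[2][0].round(2))
cv2.imwrite("pics/s4.png",a);s=bot.read_state();print(s["time_s"],s["position"],s["force"],s["qvel"].round(2))
t,_=vision.capture("top");cv2.imwrite("pics/t4.png",cv2.resize(t[140:280,140:420,::-1],None,fx=2.8,fy=2.8))
E
```

```text
time_s: 4.45
position: [0.5912, 0.0615, 0.2339]
tcp_rot: [[0.973, 0.231, 0.001], [0.231, -0.973, 0.005], [0.002, -0.005, -1.0]]
force: [-0.6, 0.4, 0.0]
opening: 0.002
work 362 [0.587 0.223 0.099] [ 0.566  0.168 -0.001] [0.702 0.234 0.123] axis [-0.08 -0.29 -0.95]
spare 217 [ 0.473 -0.217  0.099] [ 0.454 -0.36   0.006] [ 0.504 -0.194  0.136] axis [ 0.16 -0.82 -0.54]
4.5 [0.59071616 0.06290201 0.23375583] [-0.01801237  0.45531796 -1.22654059] [ 1.96 -0.14  0.44 -0.02  0.04 -0.12]
```

View pics/s4.png

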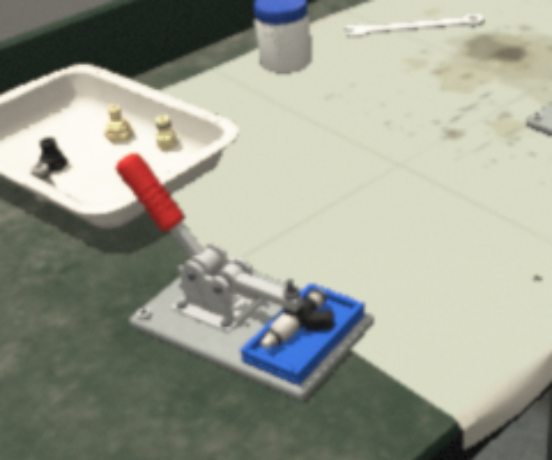

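View pics/t4.png

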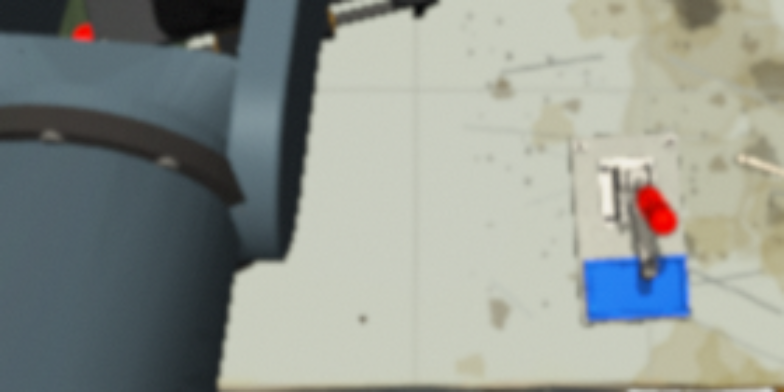

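The grip at (150,190) leans away from the nest with its top at z≈0.12 (closed value 0.120), and the arm rests on the injector, which is still in its nest. The top view shows the spare open, with its grip at (655,210) towards the nest. The arm is clear of everything.

```bash
python3 -m inch '[[0,0,0,0,0],[0,0,0,0,0]]'; python3 -c "
from rig import bot
print(bot.hand_in())"
```

```text
time_s: 4.75
position: [0.5899, 0.0654, 0.2335]
tcp_rot: [[0.972, 0.237, -0.001], [0.237, -0.972, 0.006], [0.001, -0.006, -1.0]]
force: [0.1, -0.7, 0.1]
opening: 0.002
the job is handed in; nothing more can be done
None
```

I closed the clamp that holds the injector and handed the job in at about 4.8 s. I pushed its red handle past dead centre with shut fingers until it snapped down, then backed the arm off clear of everything.

**Last checks:**
- **Work clamp:** the handle leans away from the nest. Its grip tops out at z ≈ 0.123 m, against about 0.120 m expected when closed. The clamp's arm rests on the injector, which still lies in its nest.
- **Spare clamp:** its handle is still open and its nest is empty.
- **Forces:** every tool force I read was about 1 N or less. I only read it at the end of each move, so not during the push.

**What disagreed:**
- One approach move stopped about 30 mm too far to +y. It was high and clear of everything, and I corrected it before descending.
- In the last check, the handle tilt fitted from the red pixels was unusable because stray red pixels got into the mask. I judged the closed state from the grip's height and the pictures instead.

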